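Fold back the hob cover

TASK

Uncover the front burner: put a fingertip under the front edge of the hob cover's front leaf, swing the leaf up over its hinge and push it all the way down until it lies flat on top of the rear leaf. Do it with pushing fingers only, without gripping the leaf, and ease it over gently rather than flinging it or pressing hard. Do not turn the gas knobs, leave the pan and the bottles and jars where they stand, and finish clear of everything.

Things in the scene. Friction and masses are not known exactly. Their poses are not given: they have to be found in the camera images.
- hob: Two-burner gas hob, fixed: metal tray 290 x 520 x 8 mm. Origin: centre of its underside, on the worktop; z up, y from the front (-y, the knob side) to the rear, x along the 290 mm side. Cast-iron pan supports carry the cover: tops 52 mm above the worktop, 250 mm wide in x, the front one from y = -112 to +46 mm, the rear one from y = 54 to 212 mm.
- cover_rear: Rear leaf of the two-leaf bamboo hob cover, clipped to the hob, immovable: 280 mm in x, 200 mm in y, 12 mm thick. Origin: middle of the hinge line, level with its top face, 64 mm above the worktop, at hob x = 0, y = 50 mm; axes as the hob's. The hinge line runs along x; the rear leaf lies to +y of it, the front leaf, of the same size, to -y when shut.
- cover_leaf (a joint): Angle of the cover's front leaf, rad: 0 = shut, flat on the front pan support; 1.57 = upright; 3.14 (stop) = folded over, flat on the rear leaf. Starts at 0 to 0.35. The leaf weighs 0.35 to 0.47 kg; stiff friction hinges keep it at any angle: about 5 N square to it at its free edge swings it up, less and less towards upright and beyond (0.5 N at the end) swings it on over and down.
- leaf_edge (a point): Middle of the front leaf's free edge, on its lower face as shut (the face to push all the way; it looks up once folded over). 200 mm from the hinge line; moves with the leaf. When shut it is 52 mm above the worktop and overhangs the pan support by 38 mm, with 44 mm of free space down to the tray.
- knob_near (a joint): Turn of the black gas knob at the front of the hob at hob x = -75 mm, y = -215 mm, in rad: 0 = off, grows clockwise. Knob 36 mm across, its top 34 mm above the worktop. It turns easily.
- knob_far (a joint): Turn of the other black gas knob, at hob x = +75 mm, y = -215 mm; the same knob.
- saucepan: Lidded steel saucepan standing beside the hob on its +x side, loose: 144 mm across, 130 mm high over the lid's knob, with a black handle that reaches 235 mm from the centre towards its own -y. Origin at the centre of its base.
- pepper_mill: Dark wooden pepper mill standing behind the hob (hob +y), loose: 56 mm across, 174 mm high. Origin at the centre of its base, z along its height.
- oil_bottle: Green glass oil bottle with a black cap standing behind the hob, loose: 60 mm across, 200 mm high. Origin at the centre of its base, z along its height.
- salt_jar: Low white salt jar with a wooden lid standing beside the hob on its +x side, nearer its front than the saucepan, loose: 60 mm across, 65 mm high. Origin at the centre of its base, z along its height.
Not all that is in view belongs to the job. Several things have the shape of the salt_jar; the one meant has the colours described above. Several things look just like the oil_bottle: the one meant starts nearest to the robot's base.

How it is judged:
By the outcome, as a careful person would: the job done as asked, in the order asked, and still so for the second after the job is handed in, with the robot touching nothing.
It also fails if it takes over 51 s, if anything falls off the work surface, if the arm or the gripper's body presses on something with over 40 N, if the wrist force passes 120 N, or if a joint passes its speed limit or range.

ROBOT

A 7-joint arm with a two-finger parallel gripper is mounted at the origin on the work surface. World frame = base frame: x ahead of the robot, y to its left, z up, the work surface at z = 0. Lengths are in m, angles in rad, forces in N, time in s.
With the tool pointing down it reaches from about 0.35 to 0.9 m from the base axis. Payload 8.1 kg.
Tool frame: the origin (TCP) lies midway between the tips of the shut fingers; the grasp point (between the pads) lies 19 mm behind it; z points along the fingers, y is the line along which they close (so a half turn about z gives the same grasp; the last joint's range is limited). The gripper opens to 92 mm and grips with 3 to 60 N. Pads are 19 mm wide; open, the fingers measure 130 mm over their backs; the gripper's body (75 mm by 190 mm) begins 47 mm behind the grasp point.
Start: joints at [1.089, 0.434, 0.025, 1.573, -0.012, 1.134, -0.075], TCP at [0.231, -0.581, 0.203] pointing down, gripper open.
Joint ranges: [-2.62, 2.62], [-0.44, 2.09], [-1.27, 1.32], [0.08, 2.57], [-1.32, 4.46], [0.12, 2], [-2.74, 2.74]. Speed limits (rad/s): [2.22, 2.22, 3.01, 3.01, 3.14, 3.14, 3.14].

INTERFACE

Orientations are given as a rotation vector (axis times angle).
In Python, from cell import observe, get_image, camera_model, sign_off, recognise, silhouettes gives the robot as it stands.
- The arm moves only by the tool apply_moves, never from a script. Its argument "motion" is a list of rows, each an object of numbers: "x", "y", "z": the shift along the world's x, y, z in cm; "yaw": the turn about the world's z in degrees; "hand": the opening, from -1 (shut) to 1 (fully open), so that 0 is half open. In form: [{"x": .., "y": .., "z": .., "yaw": .., "hand": ..}, ...]. A call has 1 to 10 rows; each row is the pose to reach, as a shift and turn from the pose commanded when the call began; what a row does not reach only later rows make up. A row lasts 1/8 s, in which the tool goes at most 62.5 mm and 10.7 degrees, less where a joint would pass 70% of its speed; a pose out of reach is approached as far as the arm can. A call with a gripper value outside its range is refused whole. The fingers move at their own pace and stop on an object; "newtons" is the grip in N (left out, the last holds). Time passes only in rows, so rows that repeat a pose let the fingers close. It gives the time, the measured TCP pose, the force, the opening and the grip force at its end, in the units of the state.
- observe(): the state, without advancing time (a new reading comes with each control period).
- get_image(name): name is "scene" or "top"; returns the picture (384x512x3 uint8, blue, green, red); there is no depth.
- camera_model(name): a dict with "camera_matrix" (3x3 intrinsics, pixels), "k1" (the pictures are not rectified: a ray, as slopes to the right and down, at radius r is drawn at 1 + k1 r^2 times it, then the intrinsics apply), "T" (4x4, takes a point from camera to world coordinates). Camera axes: x right, y up, looking along -z (the intrinsics and any distortion apply to the point x, -y, -z); pixel columns grow to the right and rows downward; lengths in m; the calibration is good to about 2 mm. A picture is of the moment at which its call begins. camera_model takes no time and is no camera call.
- sign_off(): hands the job in; it is judged then, once.
Trained networks look in the newest picture that a camera, given by its name, has taken for a name from the list of things; names that differ only in an ending like _2 or _b are one class to them, and where a whole thing is asked for, a point or a joint stands for the part that bears it (a point fixed in the world has none). Each returns a list of dicts, best first, with "p" (0 to 1); they miss things now and then, are a little off and sometimes report something else, mostly with a low value. They report only what shows in the picture. A call takes as long as a camera call. They do not tell look-alikes from the thing itself.
- recognise(query, camera): "rect" ([left, top, right, bottom] in pixels, round what is visible of it).
- silhouettes(query, camera): "mask" (384x512 bool, what is visible of it) and "rect" ([left, top, right, bottom] in pixels, round what is visible of it).
The state is a dict: "clock": time; "joints": joint angles; "dq": joint speeds; "joint_efforts": joint torques, N m; "position": TCP position; "ee_rot": TCP orientation; "force": force on the tool from outside, world axes, zero at the start; "ft_torque": the same for the moment, N m; "width": opening from 0.0 (shut) to 1.0 (fully open); "gripper_force": force on a finger pad.
Only numpy, scipy, OpenCV 4.12 (cv2) and the standard library are available. Lean on these libraries where they do the work, as an engineer would, in place of code of your own. Each camera call takes 0.05 s, during which the arm holds its last target. There are 200 camera calls.

## Working session

There is one attempt and no reset: what is moved stays moved. The work goes in short steps, Python scripts to look and compute and a tool call to move; the robot and the scene stay as the last step left them, time stands still between calls to the robot, and variables do not carry over. Pictures are saved under pics/ and viewed, at most 10 in all, crops included, and the job is handed in when it is done.

Besides the shell and the picture viewer there is one more tool, called after "Emit:" by a JSON object that holds its "name" and its "arguments", one argument or row to a line. apply_moves: Moves the arm, as the interface text tells. Its arguments: {"type":"object","properties":{"motion":{"type":"array","items":{"type":"object","properties":{"x":{"type":"number"},"y":{"type":"number"},"z":{"type":"number"},"yaw":{"type":"number"},"hand":{"type":"number"}}}},"newtons":{"type":"number"}},"required":["motion"]}

```bash
mkdir -p pics; ls; python3 - <<'E'
from cell import *
import cv2
for n in("scene","top"):
    cv2.imwrite(f"pics/{n}0.png",get_image(n))
    m=camera_model(n);print(n,m)
o=observe();print({k:o[k] for k in("clock","position","ee_rot","width")})
for q in("hob","cover_leaf","cover_rear","knob_near","saucepan","salt_jar","oil_bottle","pepper_mill"):
    for c in("scene","top"):
        print(q,c,[(round(d["p"],2),[int(v) for v in d["rect"]]) for d in recognise(q,c)])
E
```

```text
pics
scene {'camera_matrix': array([[432.13168252,   0.        , 254.00626746],
       [  0.        , 432.13168252, 184.61512404],
       [  0.        ,   0.        ,   1.        ]]), 'k1': -0.07101684921244596, 'T': array([[ 0.09688108, -0.67527062,  0.73117963,  1.34918814],
       [ 0.99528616,  0.06899018, -0.0681602 ,  0.04772805],
       [-0.00441764,  0.7343364 ,  0.67877134,  0.78348296],
       [ 0.        ,  0.        ,  0.        ,  1.        ]])}
top {'camera_matrix': array([[486.36329399,   0.        , 257.01625167],
       [  0.        , 486.36329399, 189.40886715],
       [  0.        ,   0.        ,   1.        ]]), 'k1': -0.1377925158296718, 'T': array([[ 0.0096259 ,  0.99289415, -0.1186109 ,  0.45253751],
       [-0.99982253,  0.01147767,  0.01493891,  0.1157813 ],
       [ 0.01619413,  0.11844605,  0.99282843,  1.32323559],
       [ 0.        ,  0.        ,  0.        ,  1.        ]])}
{'clock': 0.1, 'position': array([ 0.23088225, -0.58026614,  0.20213574]), 'ee_rot': array([-3.08410077e+00, -5.91048379e-01,  5.85371519e-04]), 'width': 1.0021205963833306}
hob scen
[... 198 characters left out ...]
er_rear scene [(0.75, [168, 128, 336, 209])]
cover_rear top [(0.92, [173, 174, 331, 291]), (0.59, [210, 63, 271, 175])]
knob_near scene []
knob_near top [(0.56, [347, 249, 360, 260])]
saucepan scene [(0.69, [242, 196, 309, 313])]
saucepan top [(0.75, [212, 65, 266, 176])]
salt_jar scene [(0.93, [152, 218, 181, 257]), (0.58, [196, 246, 220, 285])]
salt_jar top [(0.92, [282, 113, 307, 137]), (0.7, [318, 151, 338, 174])]
oil_bottle scene [(0.74, [389, 145, 426, 221]), (0.55, [341, 134, 368, 205])]
oil_bottle top [(0.63, [91, 156, 127, 184]), (0.57, [133, 178, 167, 205])]
pepper_mill scene [(0.85, [340, 121, 369, 175])]
pepper_mill top [(0.66, [126, 225, 158, 244]), (0.31, [250, 174, 333, 288])]
```

View pics/scene0.png

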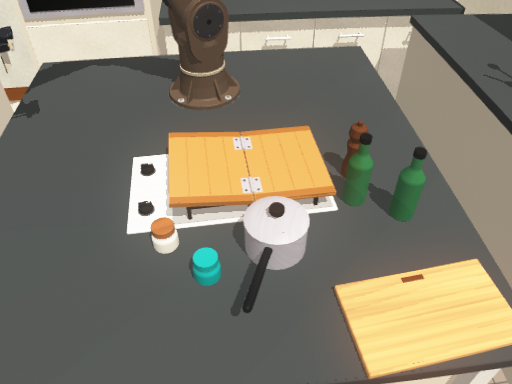

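View pics/top0.png

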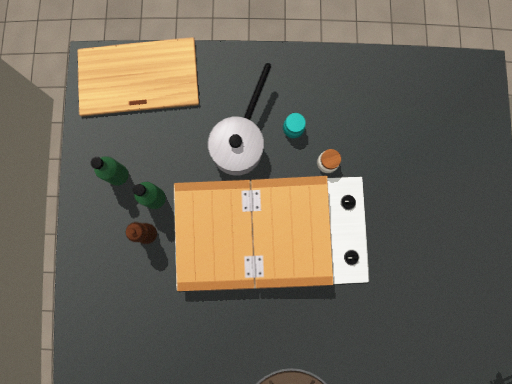

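The scene picture shows the hob with its front to the left (world −y), knobs at about (147,169) and (146,208), and the leaf's free edge running from (168,134) to (170,200). The bottles are at (358,175), the nearer one, and (407,190), and the mill is at (355,150). The white jar is at (165,236), with a teal decoy at (206,266). The cutting board at (425,312) is another decoy for the cover. I'll choose the slatted leaf with hinges and check it in a close crop.

```bash
python3 - <<'E'
import cv2,numpy as np
a=cv2.imread("pics/scene0.png")[115:240,115:345];b=cv2.imread("pics/top0.png")[165:300,165:380]
a=cv2.resize(a,None,fx=3.4,fy=3.4,interpolation=2);b=cv2.resize(b,None,fx=3.7,fy=3.7,interpolation=2)
cv2.imwrite("pics/sc.png",a);cv2.imwrite("pics/tc.png",b)
E
```

```text
(no output)
```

View pics/sc.png

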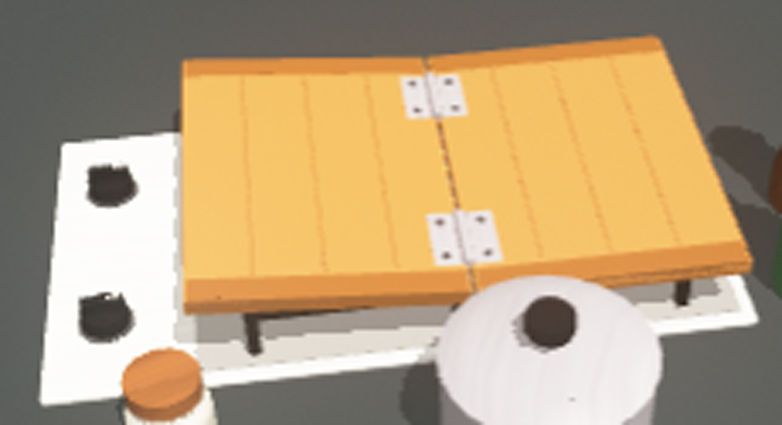

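View pics/tc.png

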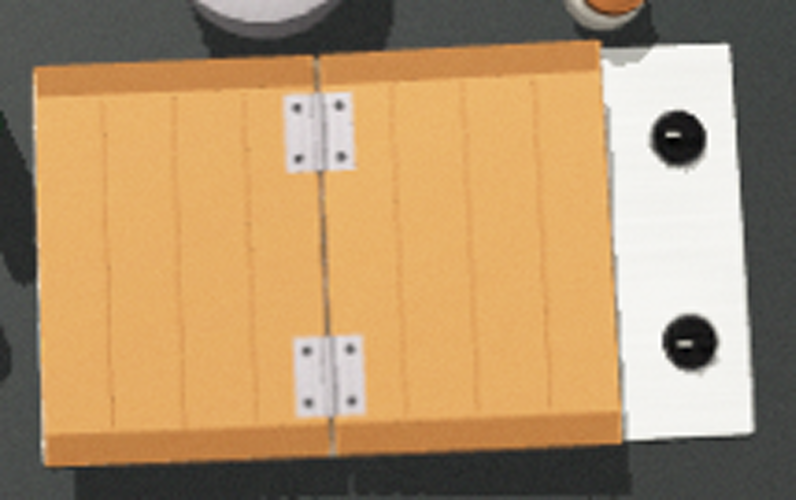

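The crops show the leaf slightly raised: its free edge runs from (184,60) to (185,300) in the scene crop, with the hinge from (427,58) to (473,290). I'll fit the hob pose and leaf angle to both views.

```bash
cat > h.py <<'E'
import numpy as np
from cell import *
def proj(P,n):
    m=camera_model(n);T=m["T"];c=(np.atleast_2d(P)-T[:3,3])@T[:3,:3]
    s=np.c_[c[:,0],-c[:,1]]/-c[:,2:3];s=s*(1+m["k1"]*(s**2).sum(1,keepdims=True))
    K=m["camera_matrix"];return s*[K[0,0],K[1,1]]+K[:2,2]
def hw(p,P):  # hob -> world
    c,s=np.cos(p[2]),np.sin(p[2]);P=np.atleast_2d(P)
    return np.c_[p[0]+c*P[:,0]-s*P[:,1],p[1]+s*P[:,0]+c*P[:,1],P[:,2]]
def leaf(th,x,r,d=0): # d below top face(as shut)
    return [x,.05-r*np.cos(th)-d*np.sin(th),.064+r*np.sin(th)-d*np.cos(th)]
def ray(u,n,z):
    from scipy.optimize import fsolve
    return fsolve(lambda q:proj([q[0],q[1],z],n)[0]-u,[.45,0])
E
cat > fit.py <<'E'
from h import *
from scipy.optimize import least_squares
S=np.array([[184,60],[185,300],[40,404],[62,145],[427,58],[473,290],[657,38],[750,262]])/3.4+115
T=np.array([[33,68],[45,465],[316,55],[333,455],[600,42],[622,443],[729,44],[754,434],[679,138],[691,343]])/3.7+165
def res(p):
    th=p[3]
    A=[leaf(th,-.14,.2),leaf(th,.14,.2),[.145,-.26,.008],[-.145,-.26,.008],[-.14,.05,.064],[.14,.05,.064],[-.14,.25,.064],[.14,.25,.064]]
    B=[[.14,.25,.064],[-.14,.25,.064],[.14,.05,.064],[-.14,.05,.064],leaf(th,.14,.2),leaf(th,-.14,.2),[.145,-.26,.008],[-.145,-.26,.008],[.075,-.215,.034],[-.075,-.215,.034]]
    return np.r_[(proj(hw(p,A),"scene")-S).ravel(),(proj(hw(p,B),"top")-T).ravel()]
r=least_squares(res,[.35,.1,0,.2],loss="soft_l1")
print(r.x,np.round(res(r.x).reshape(-1,2),1).tolist())
p=r.x;th=p[3];np.save("p.npy",p)
print("edge low",hw(p,leaf(th,0,.2,.012)),"hinge",hw(p,[0,.05,.064]))
print("knobs",hw(p,[[-.075,-.215,.034],[.075,-.215,.034]]))
# objects: base estimates
for n,u,z in[("salt","top" and (330,159),.065),("pan",(236,141),.13),("bottle",(140,190),.2),("mill",(134,232),.174)]:
    w=ray(np.array(u),"top",z);c,s=np.cos(p[2]),np.sin(p[2]);d=w-p[:2];print(n,w,"hob",[c*d[0]+s*d[1],-s*d[0]+c*d[1]])
E
python3 fit.py
```

```text
[0.49111191 0.05860081 0.05068132 0.09510257] [[-1.0, -0.3], [-1.1, 0.4], [-0.7, -1.6], [-0.3, -1.3], [-0.8, -0.7], [0.3, -0.0], [0.3, -1.0], [0.7, -0.7], [-0.4, -0.7], [-0.9, 0.2], [-0.5, -0.2], [-0.7, 0.0], [-0.4, -0.6], [-0.4, 0.2], [0.1, -0.5], [-0.2, 0.2], [1.0, -0.9], [1.1, -0.1]]
edge low [[ 0.49872279 -0.09144202  0.07104608]] hinge [[0.48857892 0.10853661 0.064     ]]
knobs [[ 0.42710003 -0.15992259  0.034     ]
 [ 0.57690742 -0.15232365  0.034     ]]
salt [ 0.68597795 -0.09517714] hob [np.float64(0.18682549380538835), np.float64(-0.16345234139408366)]
pan [0.71651013 0.15161179] hob [np.float64(0.22982070956152037), np.float64(0.08147296368309148)]
bottle [0.58217798 0.37218465] hob [np.float64(0.10683518701040703), np.float64(0.30856781297340613)]
mill [0.4848414  0.38899525] hob [np.float64(0.010475208226923185), np.float64(0.3302878663195616)]
```

The leaf stands at about 0.095 rad, with its lower edge at (0.499,−0.091,0.071). I'll approach in front of it between the knobs, fingers shut and the closing line along the hinge.

Emit:
{"name": "apply_moves", "arguments": {
  "motion": [
    {"x":2.5,"y":4.5,"yaw":7,"hand":-1},
    {"x":5,"y":9,"yaw":14,"hand":-1},
    {"x":8,"y":13.5,"yaw":21,"hand":-1},
    {"x":11,"y":18,"yaw":28,"hand":-1},
    {"x":14,"y":22.5,"yaw":36,"hand":-1},
    {"x":17,"y":27,"yaw":43,"hand":-1},
    {"x":20,"y":31.5,"yaw":50,"hand":-1},
    {"x":22.5,"y":36,"yaw":57,"hand":-1},
    {"x":25,"y":40,"yaw":64,"hand":-1},
    {"x":27,"y":43,"yaw":71,"hand":-1}
  ],
  "newtons": 20
}}

```text
schema error: expected keys x, y, z, yaw, hand
```

Emit:
{"name": "apply_moves", "arguments": {
  "motion": [
    {"x":2.5,"y":4.5,"z":0,"yaw":7,"hand":-1},
    {"x":5,"y":9,"z":0,"yaw":14,"hand":-1},
    {"x":8,"y":13.5,"z":0,"yaw":21,"hand":-1},
    {"x":11,"y":18,"z":0,"yaw":28,"hand":-1},
    {"x":14,"y":22.5,"z":0,"yaw":36,"hand":-1},
    {"x":17,"y":27,"z":0,"yaw":43,"hand":-1},
    {"x":20,"y":31.5,"z":0,"yaw":50,"hand":-1},
    {"x":22.5,"y":36,"z":0,"yaw":57,"hand":-1},
    {"x":25,"y":40,"z":0,"yaw":64,"hand":-1},
    {"x":27,"y":43,"z":0,"yaw":71,"hand":-1}
  ],
  "newtons": 20
}}

```text
clock: 2.15
position: [0.5021, -0.1486, 0.2031]
ee_rot: [2.162, 2.279, 0.001]
force: [-0.3, -0.3, 0.7]
width: 0.015
gripper_force: 0.0
```

Emit:
{"name": "apply_moves", "arguments": {
  "motion": [
    {"x":0,"y":0,"z":-4,"yaw":0,"hand":-1},
    {"x":0,"y":0,"z":-8,"yaw":0,"hand":-1},
    {"x":0,"y":0.5,"z":-12,"yaw":0,"hand":-1},
    {"x":0,"y":1,"z":-15,"yaw":0,"hand":-1},
    {"x":0,"y":1.5,"z":-15.5,"yaw":0,"hand":-1},
    {"x":0,"y":1.5,"z":-15.5,"yaw":0,"hand":-1}
  ]
}}

```text
clock: 2.9
position: [0.5016, -0.1353, 0.0485]
ee_rot: [2.167, 2.274, 0.001]
force: [0.1, -0.8, 0.2]
width: 0.003
gripper_force: 0.0
```

```bash
python3 - <<'E'
from h import *
import cv2
im=get_image("scene")
cv2.imwrite("pics/s1.png",cv2.resize(im[60:260,80:330],None,fx=3,fy=3,interpolation=2))
E
```

```text
(no output)
```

View pics/s1.png

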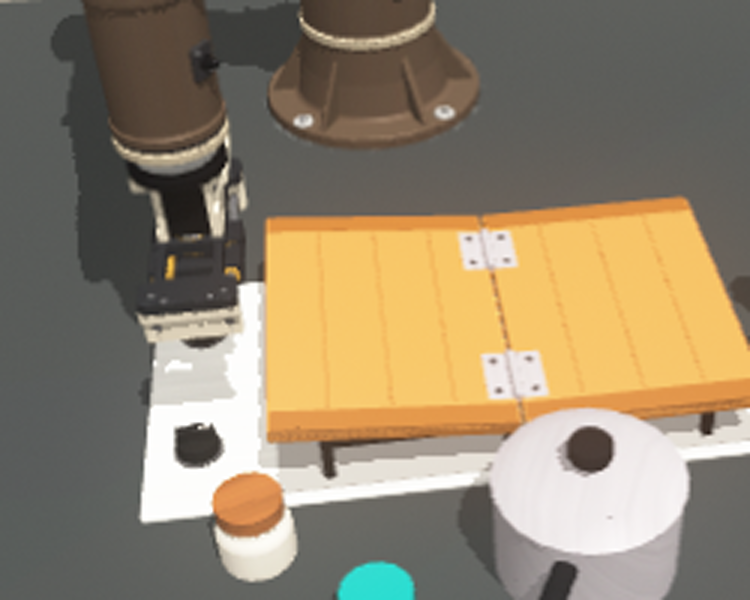

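The finger stands between the knobs in front of the leaf edge, at about (190,340) in the crop, clear of the jar. Next I'll creep in to contact.

Emit:
{"name": "apply_moves", "arguments": {
  "motion": [
    {"x":0,"y":1.5,"z":0.5,"yaw":0,"hand":-1},
    {"x":0,"y":2.6,"z":0.5,"yaw":0,"hand":-1},
    {"x":0,"y":2.9,"z":0.5,"yaw":0,"hand":-1},
    {"x":0,"y":3.2,"z":0.5,"yaw":0,"hand":-1},
    {"x":0,"y":3.5,"z":0.5,"yaw":0,"hand":-1},
    {"x":0,"y":3.5,"z":0.5,"yaw":0,"hand":-1}
  ]
}}

```text
clock: 3.7
position: [0.501, -0.102, 0.0528]
ee_rot: [2.169, 2.271, -0.002]
force: [-0.0, -3.9, 0.4]
width: 0.004
gripper_force: 2.2
```

Emit:
{"name": "apply_moves", "arguments": {
  "motion": [
    {"x":0,"y":0.2,"z":0,"yaw":0,"hand":-1},
    {"x":0,"y":0.4,"z":0,"yaw":0,"hand":-1},
    {"x":0,"y":0.4,"z":0,"yaw":0,"hand":-1}
  ]
}}

```text
clock: 4.08
position: [0.501, -0.1018, 0.0529]
ee_rot: [2.171, 2.266, -0.006]
force: [0.6, -16.8, 0.7]
width: 0.004
gripper_force: 8.0
```

Emit:
{"name": "apply_moves", "arguments": {
  "motion": [
    {"x":0,"y":0,"z":0.2,"yaw":0,"hand":-1},
    {"x":0,"y":0,"z":0.4,"yaw":0,"hand":-1},
    {"x":0,"y":0,"z":0.6,"yaw":0,"hand":-1},
    {"x":0,"y":0,"z":0.8,"yaw":0,"hand":-1}
  ]
}}

```text
clock: 4.58
position: [0.5009, -0.101, 0.0606]
ee_rot: [2.171, 2.267, -0.005]
force: [1.3, -13.6, -3.6]
width: 0.005
gripper_force: 6.4
```

```bash
cat > th.py <<'E'
from h import *
import cv2
from scipy.optimize import least_squares
def theta(save=None):
    im=get_image("scene");p=np.load("p.npy")
    if save: cv2.imwrite(save,cv2.resize(im[40:290,80:400],None,fx=2.4,fy=2.4,interpolation=2))
    m=cv2.inRange(cv2.cvtColor(im,cv2.COLOR_BGR2HSV),(8,130,90),(28,255,255))
    n,l,s,c=cv2.connectedComponentsWithStats(m)
    best=None
    for th in np.arange(0,3.15,.01):
        q=np.array([leaf(th,x,r,d) for x in(-.14,.14) for r in(.0,.2) for d in(0,.012)]+[leaf(np.pi,x,r,-d) for x in(-.14,.14) for r in(0,.2) for d in(0,.012)][:0])
        k=np.zeros(m.shape,np.uint8)
        cv2.fillConvexPoly(k,cv2.convexHull(proj(hw(p,q),"scene").astype(np.float32)).round().astype(int),255)
        b=np.array([[x,y,z] for x in(-.14,.14) for y in(.05,.25) for z in(.052,.064)])
        cv2.fillConvexPoly(k,cv2.convexHull(proj(hw(p,b),"scene").astype(np.float32)).round().astype(int),255)
        w=np.zeros_like(k);w[60:225,120:340]=1; w[200:,240:]=0
        e=((k!=m)&(w>0)).sum()
        if best is None or e<best[0]: best=(e,round(th,2))
    return best
if __name__=="__main__":
    import sys;print(theta(*sys.argv[1:]))
E
python3 th.py pics/s2.png
```

```text
(np.int64(1381), np.float64(0.15))
```

Emit:
{"name": "apply_moves", "arguments": {
  "motion": [
    {"x":0,"y":0.1,"z":0.3,"yaw":0,"hand":-1},
    {"x":0,"y":0.1,"z":0.6,"yaw":0,"hand":-1},
    {"x":0,"y":0.2,"z":0.9,"yaw":0,"hand":-1},
    {"x":0,"y":0.2,"z":1.2,"yaw":0,"hand":-1},
    {"x":0,"y":0.3,"z":1.5,"yaw":0,"hand":-1},
    {"x":0,"y":0.3,"z":1.7,"yaw":0,"hand":-1}
  ]
}}

```text
clock: 5.38
position: [0.5008, -0.0983, 0.0777]
ee_rot: [2.171, 2.267, -0.005]
force: [-0.1, -14.9, -2.0]
width: 0.005
gripper_force: 6.5
```

```bash
python3 th.py pics/s3.png
```

```text
(np.int64(1365), np.float64(0.23))
```

Emit:
{"name": "apply_moves", "arguments": {
  "motion": [
    {"x":0,"y":0.1,"z":0.7,"yaw":0,"hand":-1},
    {"x":0,"y":0.3,"z":1.4,"yaw":0,"hand":-1},
    {"x":0,"y":0.5,"z":2.0,"yaw":0,"hand":-1},
    {"x":0,"y":0.7,"z":2.6,"yaw":0,"hand":-1},
    {"x":0,"y":0.9,"z":3.2,"yaw":0,"hand":-1},
    {"x":0,"y":1.1,"z":3.8,"yaw":0,"hand":-1},
    {"x":0,"y":1.3,"z":4.4,"yaw":0,"hand":-1},
    {"x":-0.1,"y":1.6,"z":5.1,"yaw":0,"hand":-1},
    {"x":-0.1,"y":1.9,"z":5.7,"yaw":0,"hand":-1},
    {"x":-0.1,"y":2.2,"z":6.3,"yaw":0,"hand":-1}
  ]
}}

```text
clock: 6.68
position: [0.4996, -0.0744, 0.1408]
ee_rot: [2.17, 2.269, -0.004]
force: [-0.8, -8.1, -0.0]
width: 0.003
gripper_force: 3.4
```

```bash
python3 th.py pics/s4.png
```

```text
(np.int64(1345), np.float64(0.57))
```

View pics/s4.png

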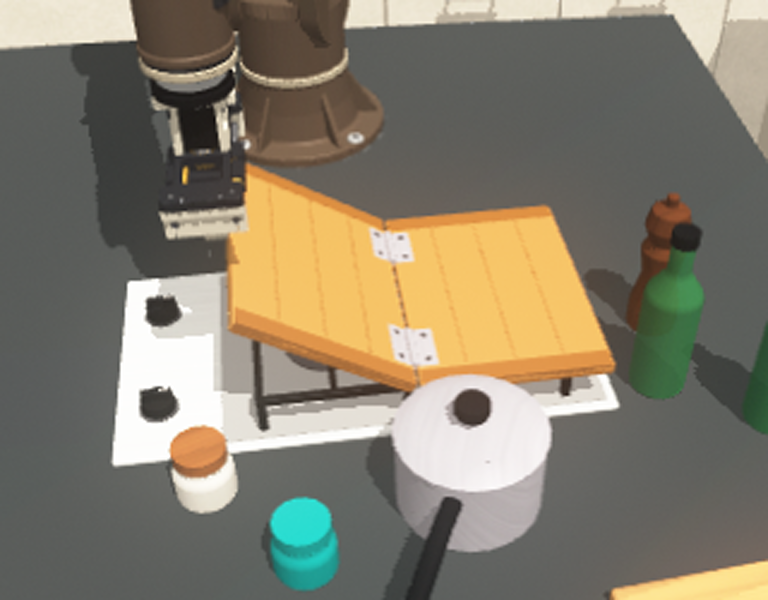

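The leaf is at about 0.57 rad with its edge riding on the finger at (235,230); jar, pan, bottle and mill are undisturbed. Continuing along the arc.

Emit:
{"name": "apply_moves", "arguments": {
  "motion": [
    {"x":0,"y":0.4,"z":0.7,"yaw":0,"hand":-1},
    {"x":0,"y":0.8,"z":1.3,"yaw":0,"hand":-1},
    {"x":0,"y":1.3,"z":2.0,"yaw":0,"hand":-1},
    {"x":-0.1,"y":1.8,"z":2.7,"yaw":0,"hand":-1},
    {"x":-0.1,"y":2.3,"z":3.3,"yaw":0,"hand":-1},
    {"x":-0.1,"y":2.8,"z":3.9,"yaw":0,"hand":-1},
    {"x":-0.2,"y":3.3,"z":4.4,"yaw":0,"hand":-1},
    {"x":-0.2,"y":3.8,"z":4.9,"yaw":0,"hand":-1},
    {"x":-0.2,"y":4.4,"z":5.4,"yaw":0,"hand":-1},
    {"x":-0.3,"y":4.9,"z":5.8,"yaw":0,"hand":-1}
  ]
}}

```text
clock: 7.98
position: [0.4971, -0.0223, 0.1991]
ee_rot: [-2.168, -2.273, -0.0]
force: [-0.3, 0.8, 0.1]
width: 0.0
gripper_force: 0.0
```

```bash
python3 th.py
```

```text
(np.int64(1249), np.float64(0.58))
```

```bash
python3 th.py pics/s5.png
```

```text
(np.int64(1250), np.float64(0.58))
```

View pics/s5.png

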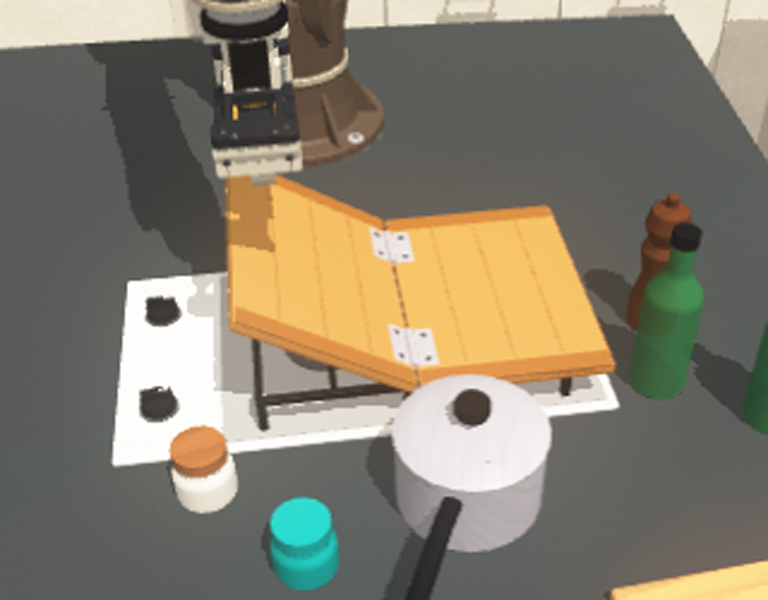

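```bash
python3 - <<'E'
from h import *
p=np.load("p.npy")
f=lambda P:((proj(P,"scene")-[80,40])*2.4).round().tolist()
print("s5 tip",f([.4971,-.0223,.1991]),"19 up",f([.4971,-.0223,.2181]),"s4 tip",f([.4996,-.0744,.1408]))
for th in(.45,.5,.55,.58,.6): print(th,f(hw(p,[leaf(th,.14,.2),leaf(th,.14,.2,.012),leaf(th,-.14,.2),leaf(th,0,.2)])))
print(f(hw(p,[leaf(0,.14,0),leaf(0,-.14,0)])))
E
```

```text
s5 tip [[265.0, 203.0]] 19 up [[263.0, 187.0]] s4 tip [[220.0, 255.0]]
0.45 [[223.0, 338.0], [218.0, 347.0], [220.0, 170.0], [221.0, 246.0]]
0.5 [[226.0, 330.0], [222.0, 339.0], [224.0, 163.0], [225.0, 238.0]]
0.55 [[231.0, 322.0], [225.0, 332.0], [227.0, 156.0], [229.0, 231.0]]
0.58 [[234.0, 318.0], [228.0, 327.0], [230.0, 152.0], [231.0, 226.0]]
0.6 [[236.0, 315.0], [229.0, 324.0], [231.0, 149.0], [233.0, 223.0]]
[[419.0, 385.0], [384.0, 219.0]]
```

```bash
python3 - <<'E'
import cv2
im=cv2.imread("pics/s5.png")
print([ (y,im[y,264].tolist()) for y in range(160,222,4)])
E
```

```text
[(160, [171, 195, 207]), (164, [181, 205, 218]), (168, [180, 205, 217]), (172, [172, 196, 209]), (176, [131, 152, 163]), (180, [124, 144, 155]), (184, [98, 126, 148]), (188, [68, 129, 186]), (192, [68, 130, 185]), (196, [68, 130, 185]), (200, [68, 130, 186]), (204, [69, 130, 186]), (208, [69, 130, 186]), (212, [69, 131, 186]), (216, [70, 131, 187]), (220, [68, 129, 183])]
```

The finger slipped over the edge and the leaf stayed at 0.58 rad. The drawn fingertip ends about 20 mm above the reported TCP, so I had too little overlap. I'll go back out and re-engage deeper.

Emit:
{"name": "apply_moves", "arguments": {
  "motion": [
    {"x":0,"y":-3,"z":0.5,"yaw":0,"hand":-1},
    {"x":0,"y":-6,"z":0.5,"yaw":0,"hand":-1},
    {"x":0.3,"y":-9,"z":0,"yaw":0,"hand":-1},
    {"x":0.3,"y":-9.3,"z":-4,"yaw":0,"hand":-1},
    {"x":0.3,"y":-9.3,"z":-7.7,"yaw":0,"hand":-1},
    {"x":0.3,"y":-7.5,"z":-7.7,"yaw":0,"hand":-1},
    {"x":0.3,"y":-6.3,"z":-7.7,"yaw":0,"hand":-1},
    {"x":0.3,"y":-5.5,"z":-7.7,"yaw":0,"hand":-1},
    {"x":0.3,"y":-5.2,"z":-7.7,"yaw":0,"hand":-1}
  ]
}}

```text
clock: 9.2
position: [0.5013, -0.0769, 0.1236]
ee_rot: [2.166, 2.269, -0.001]
force: [-0.1, -14.6, 3.9]
width: 0.003
gripper_force: 7.2
```

Emit:
{"name": "apply_moves", "arguments": {
  "motion": [
    {"x":0,"y":0.3,"z":0.6,"yaw":0,"hand":-1},
    {"x":0,"y":0.7,"z":1.2,"yaw":0,"hand":-1},
    {"x":0,"y":1.1,"z":1.8,"yaw":0,"hand":-1},
    {"x":-0.1,"y":1.5,"z":2.4,"yaw":0,"hand":-1},
    {"x":-0.1,"y":2.0,"z":3.0,"yaw":0,"hand":-1}
  ]
}}

```text
clock: 9.82
position: [0.5002, -0.0566, 0.1535]
ee_rot: [2.167, 2.268, -0.0]
force: [1.2, -8.6, 1.2]
width: 0.005
gripper_force: 3.9
```

```bash
python3 th.py
```

```text
(np.int64(1333), np.float64(0.75))
```

Emit:
{"name": "apply_moves", "arguments": {
  "motion": [
    {"x":0,"y":0.5,"z":0.6,"yaw":0,"hand":-1},
    {"x":0,"y":1.0,"z":1.1,"yaw":0,"hand":-1},
    {"x":0,"y":1.5,"z":1.6,"yaw":0,"hand":-1},
    {"x":-0.1,"y":2.0,"z":2.0,"yaw":0,"hand":-1},
    {"x":-0.1,"y":2.5,"z":2.4,"yaw":0,"hand":-1},
    {"x":-0.1,"y":3.0,"z":2.8,"yaw":0,"hand":-1},
    {"x":-0.2,"y":3.5,"z":3.2,"yaw":0,"hand":-1},
    {"x":-0.2,"y":4.0,"z":3.5,"yaw":0,"hand":-1},
    {"x":-0.2,"y":4.5,"z":3.8,"yaw":0,"hand":-1}
  ]
}}

```text
clock: 11.0
position: [0.4981, -0.0118, 0.1919]
ee_rot: [2.167, 2.268, -0.0]
force: [-0.2, -8.6, 5.5]
width: 0.003
gripper_force: 4.1
```

```bash
python3 th.py
```

```text
(np.int64(1313), np.float64(1.06))
```

Emit:
{"name": "apply_moves", "arguments": {
  "motion": [
    {"x":0,"y":0.7,"z":0.6,"yaw":0,"hand":-1},
    {"x":0,"y":1.5,"z":1.0,"yaw":0,"hand":-1},
    {"x":-0.1,"y":2.3,"z":1.4,"yaw":0,"hand":-1},
    {"x":-0.1,"y":3.1,"z":1.8,"yaw":0,"hand":-1},
    {"x":-0.2,"y":3.9,"z":2.1,"yaw":0,"hand":-1},
    {"x":-0.2,"y":4.7,"z":2.4,"yaw":0,"hand":-1},
    {"x":-0.3,"y":5.5,"z":2.6,"yaw":0,"hand":-1},
    {"x":-0.3,"y":6.3,"z":2.7,"yaw":0,"hand":-1},
    {"x":-0.3,"y":7.1,"z":2.8,"yaw":0,"hand":-1},
    {"x":-0.4,"y":7.8,"z":2.8,"yaw":0,"hand":-1}
  ]
}}

```text
clock: 12.3
position: [0.493, 0.069, 0.2178]
ee_rot: [-2.168, -2.273, -0.0]
force: [0.8, -3.1, 2.2]
width: 0.008
gripper_force: 1.6
```

```bash
python3 th.py pics/s6.png
```

```text
(np.int64(887), np.float64(1.49))
```

View pics/s6.png

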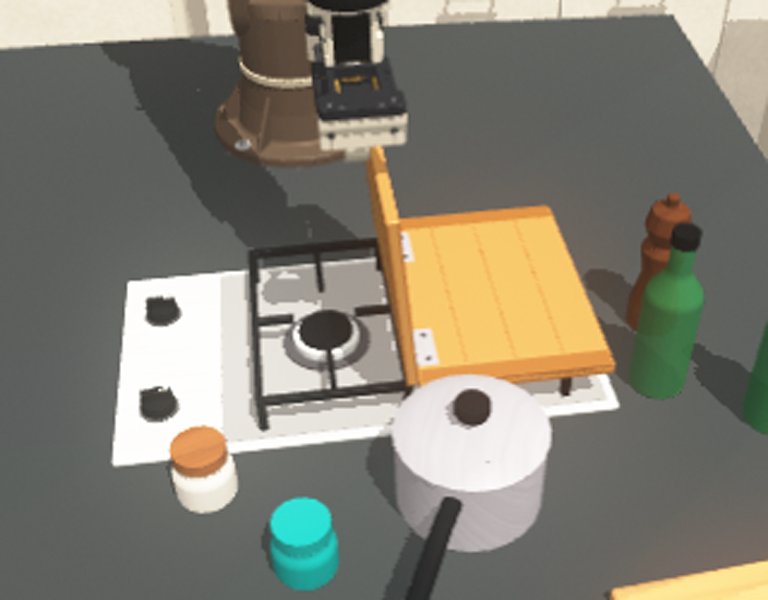

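The leaf is nearly upright (θ≈1.49), with its edge near (377,150) and nothing else disturbed. Now I'll push with the tip past vertical.

Emit:
{"name": "apply_moves", "arguments": {
  "motion": [
    {"x":0,"y":0.8,"z":0.1,"yaw":0,"hand":-1},
    {"x":0,"y":1.6,"z":0.1,"yaw":0,"hand":-1},
    {"x":-0.1,"y":2.4,"z":0.1,"yaw":0,"hand":-1},
    {"x":-0.1,"y":3.2,"z":0,"yaw":0,"hand":-1},
    {"x":-0.2,"y":4.0,"z":-0.2,"yaw":0,"hand":-1},
    {"x":-0.2,"y":4.8,"z":-0.4,"yaw":0,"hand":-1},
    {"x":-0.3,"y":5.6,"z":-0.6,"yaw":0,"hand":-1}
  ]
}}

```text
clock: 13.22
position: [0.4902, 0.1249, 0.2117]
ee_rot: [2.168, 2.273, 0.001]
force: [1.0, -3.0, 2.2]
width: 0.003
gripper_force: 1.4
```

```bash
python3 th.py
```

```text
(np.int64(1081), np.float64(1.8))
```

Emit:
{"name": "apply_moves", "arguments": {
  "motion": [
    {"x":0,"y":0.8,"z":-0.3,"yaw":0,"hand":-1},
    {"x":0,"y":1.6,"z":-0.6,"yaw":0,"hand":-1},
    {"x":-0.1,"y":2.4,"z":-0.9,"yaw":0,"hand":-1},
    {"x":-0.1,"y":3.2,"z":-1.3,"yaw":0,"hand":-1},
    {"x":-0.1,"y":3.8,"z":-1.8,"yaw":0,"hand":-1},
    {"x":-0.2,"y":4.4,"z":-2.4,"yaw":0,"hand":-1},
    {"x":-0.2,"y":5.0,"z":-3.0,"yaw":0,"hand":-1},
    {"x":-0.2,"y":5.5,"z":-3.5,"yaw":0,"hand":-1}
  ]
}}

```text
clock: 14.28
position: [0.4879, 0.1797, 0.1763]
ee_rot: [-2.168, -2.273, 0.0]
force: [0.6, -2.1, 2.2]
width: 0.008
gripper_force: 1.1
```

```bash
python3 th.py
```

```text
(np.int64(1326), np.float64(2.19))
```

Emit:
{"name": "apply_moves", "arguments": {
  "motion": [
    {"x":0,"y":0.5,"z":-0.6,"yaw":0,"hand":-1},
    {"x":0,"y":1.0,"z":-1.3,"yaw":0,"hand":-1},
    {"x":0,"y":1.4,"z":-1.9,"yaw":0,"hand":-1},
    {"x":-0.1,"y":1.8,"z":-2.5,"yaw":0,"hand":-1},
    {"x":-0.1,"y":2.2,"z":-3.3,"yaw":0,"hand":-1},
    {"x":-0.1,"y":2.6,"z":-4.2,"yaw":0,"hand":-1},
    {"x":-0.1,"y":2.9,"z":-5.1,"yaw":0,"hand":-1},
    {"x":-0.2,"y":3.2,"z":-5.9,"yaw":0,"hand":-1},
    {"x":-0.2,"y":3.5,"z":-6.7,"yaw":0,"hand":-1},
    {"x":-0.2,"y":3.8,"z":-7.5,"yaw":0,"hand":-1}
  ]
}}

```text
clock: 15.58
position: [0.486, 0.2175, 0.1013]
ee_rot: [-2.168, -2.273, 0.0]
force: [-0.1, 0.3, 2.6]
width: 0.004
gripper_force: 0.7
```

```bash
python3 th.py
```

```text
(np.int64(1414), np.float64(2.9))
```

Emit:
{"name": "apply_moves", "arguments": {
  "motion": [
    {"x":0,"y":0.1,"z":-0.6,"yaw":0,"hand":-1},
    {"x":0,"y":0.1,"z":-1.2,"yaw":0,"hand":-1},
    {"x":0,"y":0.2,"z":-1.8,"yaw":0,"hand":-1},
    {"x":0,"y":0.2,"z":-2.3,"yaw":0,"hand":-1},
    {"x":0,"y":0.2,"z":-2.8,"yaw":0,"hand":-1},
    {"x":0,"y":0.2,"z":-3.2,"yaw":0,"hand":-1},
    {"x":0,"y":0.2,"z":-3.2,"yaw":0,"hand":-1}
  ]
}}

```text
clock: 16.5
position: [0.4858, 0.219, 0.0694]
ee_rot: [-2.168, -2.273, 0.001]
force: [0.1, -0.1, 0.4]
width: 0.001
gripper_force: 0.0
```

Emit:
{"name": "apply_moves", "arguments": {
  "motion": [
    {"x":0,"y":0,"z":-0.3,"yaw":0,"hand":-1},
    {"x":0,"y":0,"z":-0.6,"yaw":0,"hand":-1},
    {"x":0,"y":0,"z":-0.8,"yaw":0,"hand":-1},
    {"x":0,"y":0,"z":-0.8,"yaw":0,"hand":-1}
  ]
}}

```text
clock: 17.0
position: [0.486, 0.2191, 0.0616]
ee_rot: [-2.169, -2.273, 0.001]
force: [1.0, -0.0, -0.0]
width: 0.008
gripper_force: 0.0
```

```bash
python3 th.py pics/s7.png
```

```text
(np.int64(1470), np.float64(3.11))
```

View pics/s7.png

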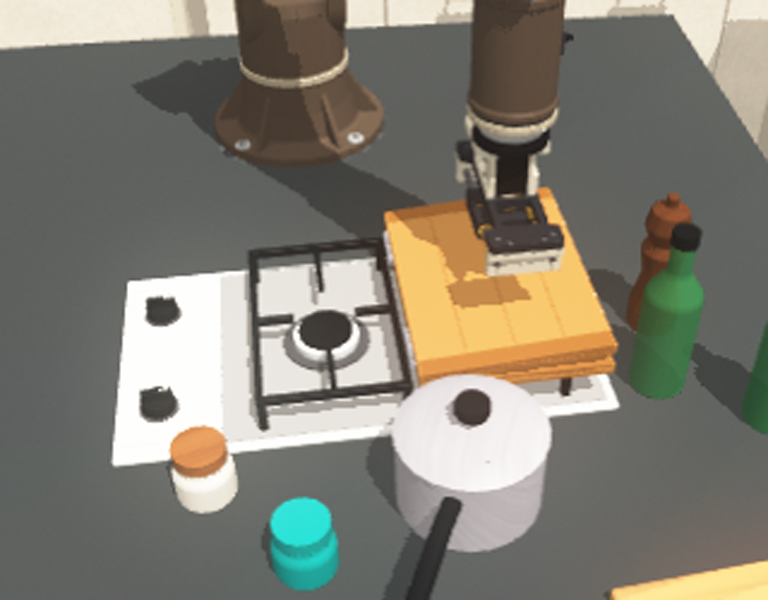

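The leaf is nearly down (right-hand corner about (612,350)); there may still be a small gap. I'll press down lightly until I feel the stop.

Emit:
{"name": "apply_moves", "arguments": {
  "motion": [
    {"x":0,"y":0,"z":-0.2,"yaw":0,"hand":-1},
    {"x":0,"y":0,"z":-0.4,"yaw":0,"hand":-1},
    {"x":0,"y":0,"z":-0.6,"yaw":0,"hand":-1},
    {"x":0,"y":0,"z":-0.6,"yaw":0,"hand":-1}
  ]
}}

```text
clock: 17.55
position: [0.486, 0.2191, 0.0556]
ee_rot: [2.169, 2.273, -0.001]
force: [0.7, -0.8, -0.9]
width: 0.009
gripper_force: 0.0
```

Emit:
{"name": "apply_moves", "arguments": {
  "motion": [
    {"x":0,"y":0,"z":-0.2,"yaw":0,"hand":-1},
    {"x":0,"y":0,"z":-0.3,"yaw":0,"hand":-1},
    {"x":0,"y":0,"z":-0.4,"yaw":0,"hand":-1},
    {"x":0,"y":0,"z":-0.4,"yaw":0,"hand":-1}
  ]
}}

```text
clock: 18.05
position: [0.4861, 0.2194, 0.0524]
ee_rot: [2.168, 2.273, 0.0]
force: [-2.9, -0.7, 9.0]
width: 0.005
gripper_force: 4.3
```

Firm contact at 9 N, with the tip at the folded leaf's height. Backing off.

Emit:
{"name": "apply_moves", "arguments": {
  "motion": [
    {"x":0,"y":0,"z":0.5,"yaw":0,"hand":-1},
    {"x":0,"y":0,"z":3,"yaw":0,"hand":-1},
    {"x":0,"y":0,"z":7,"yaw":0,"hand":-1},
    {"x":0,"y":0,"z":11,"yaw":0,"hand":-1},
    {"x":0,"y":0,"z":15,"yaw":0,"hand":-1},
    {"x":0,"y":-4,"z":19,"yaw":0,"hand":-1},
    {"x":0,"y":-9,"z":20,"yaw":0,"hand":-1},
    {"x":0,"y":-14,"z":20,"yaw":0,"hand":-1},
    {"x":0,"y":-18,"z":20,"yaw":0,"hand":-1},
    {"x":0,"y":-18,"z":20,"yaw":0,"hand":-1}
  ]
}}

```text
clock: 19.3
position: [0.486, 0.0354, 0.2518]
ee_rot: [2.175, 2.266, -0.002]
force: [0.2, 1.2, -0.1]
width: 0.004
gripper_force: 0.0
```

```bash
python3 th.py pics/s8.png; python3 -c "
from cell import *;o=observe();print(o['position'],o['force'])"
```

```text
(np.int64(469), np.float64(3.14))
[0.48599254 0.03785691 0.25190794] [0.35497145 0.80478281 0.73194078]
```

View pics/s8.png

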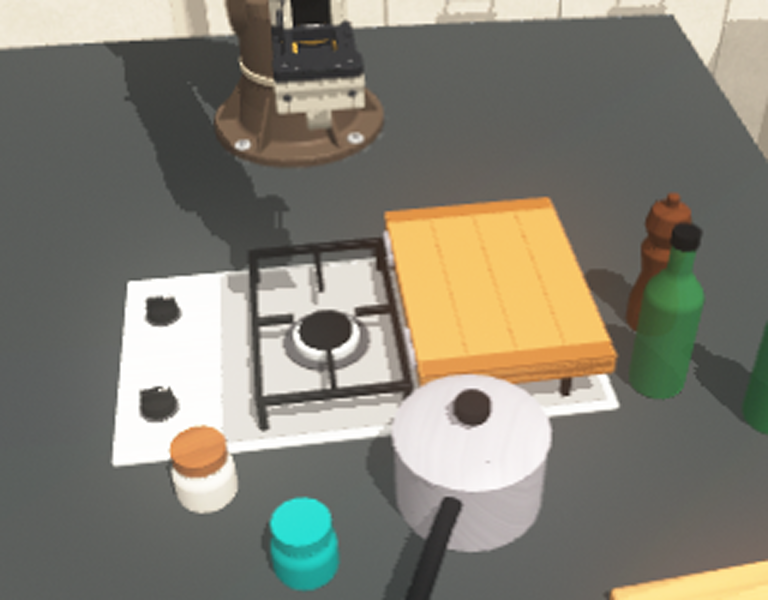

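The leaf lies flat on the rear leaf (fit 3.14). Everything else stands where it was, and the gripper is clear at about (318,90).

```bash
python3 -c "
from cell import *;print(sign_off())"
```

```text
the job is handed in; nothing more can be done
None
```

The front leaf lies flat on the rear leaf and the front burner is uncovered; the finger slipped over the leaf's edge once and was re-set deeper, and in the last picture the knobs, pan, bottles and jars stand where they were with the gripper clear.

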